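# Draw the drying board home and weigh it down

## Task

Bring the board that carries the half-dry coated form forward in its drain tray: press down gently on the bare front strip of the board and draw it towards the robot by friction until it is fully home against the tray's front stop. The coat is still tacky and the board dents easily, so do not touch the form or shift it on the board, and keep every press on the board under 25 N. Then set the small steel weight gently upright on the middle of the bare front strip to hold the board there, let go, and leave the other things alone.

Things in the scene. Friction and masses are not known exactly. Their poses are not given: they have to be found in the camera images.
- tray: fixed steel drain tray with two slippery white plastic runners in its floor, 388 x 160 mm, long axis x; origin at the middle of its underside. Heights above it: floor 8, side rails 24, front stop (-x end, nearest the robot) and back wall 16 mm; inside 364 x 136 mm. It slopes: the front end is higher by 2.5 degrees, so the board climbs 4.4 mm per 100 mm of drag. Turned up to 0.16 rad in plan
- board: loose wooden board 240 x 130 x 10 mm, 0.25 kg, flat in the tray (3 mm play each side); origin at the middle of its underside, -x end towards the robot, front 100 mm bare. Starts 70 to 110 mm from the front stop. Closed fingers pressing with 10 to 15 N drag it (friction with the tray about 0.16, varies; much less slips); above 25 N dents it
- front_strip (a point): point on the board's top face, in the middle of the bare front strip, 40 mm behind the board's front edge: press here, later set the weight here
- board_home (a point): where the board's origin lies when the board is fully home against the front stop; axes as the tray, x along the tray away from the robot
- form: loose wooden cylinder with a lumpy grey coated dome, 78 mm across, 125 mm tall, about 0.6 kg (varies), standing on the board 50 to 65 mm behind the board's origin; origin at the middle of its foot. Not to be touched or shifted on the board
- weight: loose dark steel bench weight, 0.4 kg, 70 mm tall: a round foot 48 mm across and 30 mm high, a neck, and on top a round grip 26 mm across from 46 to 70 mm above the foot; origin at the middle of its underside. Starts upright on the table in one of four places beside the tray; grasp the grip from above at about 55 mm height
- jar: bystander: glass jar with black lid, 64 mm across, 85 mm tall, standing; origin under its middle
- bowl: bystander: small wooden bowl, 96 mm across, 42 mm high; origin under its middle
- bare_form: bystander: uncoated wooden dome, 60 mm across, 79 mm tall; origin under its middle
- brush: bystander: brush with dark wooden handle lying on the table nearer the robot, left
- spatula: bystander: spatula lying on the table nearer the robot, right
Things that resemble listed ones, but are neither listed nor needed, are in the scene too. Leave any purple look-alike of the weight alone.

How it is judged:
By the outcome, as a careful person would: the job done as asked, in the order asked, and still so for the second after the job is handed in, with the robot touching nothing.
It also fails if it takes over 64 s, if anything falls off the work surface, if the arm or the gripper's body presses on something with over 40 N, if the wrist force passes 120 N, or if a joint passes its speed limit or range.

## Robot

A 7-joint arm with a two-finger parallel gripper is mounted at the origin on the work surface. World frame = base frame: x ahead of the robot, y to its left, z up, the work surface at z = 0. Lengths are in m, angles in rad, forces in N, time in s.
With the tool pointing down it reaches from about 0.425 to 0.925 m from the base axis. Payload 6.8 kg.
Tool frame: the origin (TCP) lies between the finger pads; the fingertips stand r.tcp_to_tips ahead of it and the grasp point (between the pads) lies 3 mm ahead of it (r.tcp_to_tips is the distance from the TCP to the fingertips, in m); z points along the fingers, y is the line along which they close (so a half turn about z gives the same grasp; the last joint's range is limited). The gripper opens to 85 mm and grips with 20 to 120 N. Pads are 22 mm wide; open, the fingers measure 114 mm over their backs; the gripper's body (76 mm by 85 mm) begins 54 mm behind the grasp point. The pads swing forward as they close: fully open they stand 13 mm farther back than shut.
Start: joints at [1.074, 0.477, 0.022, 1.555, -0.011, 1.109, -0.083], TCP at [0.256, -0.625, 0.253] pointing down, gripper open.
Joint ranges: [-2.96, 2.96], [-0.34, 2.1], [-1.41, 1.46], [0.24, 2.44], [-1.37, 4.51], [0.17, 1.92], [-2.96, 2.96]. Speed limits (rad/s): [2.39, 2.39, 3.14, 3.14, 3.14, 3.14, 3.14].

## Interface

Orientations are given as a rotation vector (axis times angle).
In Python, from bench import r gives the robot as it stands. The module is installed in compiled form; this text tells all that it offers.
- The arm moves only by the tool step_arm, never from a script. Its argument "moves" is a list of rows, each an object of numbers: "rx", "ry", "rz": the turn, a rotation vector about the tool's x, y, z in degrees; "dx", "dy", "dz": the shift along the tool's x, y, z in mm; "gripper": the opening, from -1 (shut) to 1 (fully open). In form: [{"rx": .., "ry": .., "rz": .., "dx": .., "dy": .., "dz": .., "gripper": ..}, ...]. A call has 1 to 20 rows; each row shifts and turns the commanded pose from where the row before left it, along the tool's axes as they then stand; what a row does not reach is not made up. A row lasts 1/8 s, in which the tool goes at most 62.5 mm and 10.7 degrees, less where a joint would pass 70% of its speed; a pose out of reach is approached as far as the arm can. A call is refused whole if a number of a shift passes 62.5 or a number of a turn 10.7, either way. A call with a gripper value outside its range is refused whole. The fingers move at their own pace and stop on an object; "grip_force" is the grip in N (left out, the last holds). Time passes only in rows, so rows that do not move let the fingers close. It gives the time, the measured TCP pose, the force, the opening and the grip force at its end, in the units of the state.
- r.get_obs(): the state, without advancing time (a new reading comes with each control period).
- r.grab_frame(name): name is "scene" or "top" or "wrist"; returns the picture (384x512x3 uint8, blue, green, red); there is no depth.
- r.camera_info(name): a dict with "mtx" (3x3 intrinsics, pixels), "D" ([k1, k2, p1, p2, k3] as OpenCV has them; the pictures are not rectified), "rvec" (rotation vector, rad) and "tvec" (3), from world to camera coordinates, as OpenCV has them. Camera axes: x right, y down, z forward; pixel columns grow to the right and rows downward; lengths in m; the calibration is good to about 2 mm. A picture is of the moment at which its call begins: read the wrist's pose just before it. camera_info takes no time and is no camera call; for the wrist camera it gives the pose at the moment of the call.
- r.hand_in(): hands the job in; it is judged then, once.
The state is a dict: "clock": time; "joints": joint angles; "qvel": joint speeds; "tau": joint torques, N m; "tcp_pos": TCP position; "orientation": TCP orientation; "contact_force": force on the tool from outside, world axes, zero at the start; "moment": the same for the moment, N m; "grip_width": finger opening in m; "gripper_force": force on a finger pad.
Only numpy, scipy, OpenCV 4.12 (cv2) and the standard library are available. Lean on these libraries where they do the work, as an engineer would, in place of code of your own. Each camera call takes 0.05 s, during which the arm holds its last target. There are 200 camera calls.

## Working session

There is one attempt and no reset: what is moved stays moved. The work goes in short steps, Python scripts to look and compute and a tool call to move; the robot and the scene stay as the last step left them, time stands still between calls to the robot, and variables do not carry over. Pictures are saved under pics/ and viewed, at most 10 in all, crops included, and the job is handed in when it is done.

Besides the shell and the picture viewer there is one more tool, called as name(argument=value, ...) on one line, values as JSON. step_arm: Moves the arm, as the interface text tells. Its arguments: {"type":"object","properties":{"moves":{"type":"array","items":{"type":"object","properties":{"rx":{"type":"number"},"ry":{"type":"number"},"rz":{"type":"number"},"dx":{"type":"number"},"dy":{"type":"number"},"dz":{"type":"number"},"gripper":{"type":"number"}}}},"grip_force":{"type":"number"}},"required":["moves"]}

```bash
mkdir -p pics; python3 - <<'E'
from bench import r
import cv2,numpy as np
for n in("scene","top"):
    cv2.imwrite(f"pics/{n}0.png",r.grab_frame(n)); c=r.camera_info(n)
    print(n,c["mtx"].round(1).tolist(),np.round(c["D"],3).tolist(),np.round(c["rvec"],3).tolist(),np.round(c["tvec"],3).tolist())
o=r.get_obs();print(o,r.tcp_to_tips)
E
```

```text
scene [[394.4, 0.0, 259.5], [0.0, 394.4, 187.5], [0.0, 0.0, 1.0]] [0.007, 0.0, 0.0, 0.0, 0.0] [1.108, 2.477, -0.898] [0.338, -0.228, 1.396]
top [[391.7, 0.0, 261.3], [0.0, 391.7, 190.8], [0.0, 0.0, 1.0]] [0.012, 0.0, 0.0, 0.0, 0.0] [2.096, -2.135, 0.214] [0.006, 0.501, 1.118]
{'clock': 0.1, 'joints': array([ 1.07389802,  0.47772471,  0.02231614,  1.55634133, -0.01148844,
        1.10930721, -0.08312002]), 'qvel': array([ 0.00035515, -0.00036344,  0.00015566, -0.00235398, -0.00290794,
       -0.00205918, -0.00188208]), 'tau': array([ 4.98764974e-03, -5.97753346e+01,  1.61408085e+00, -2.81952971e+01,
        1.28644524e-02,  5.04758253e-03, -5.07930883e-05]), 'tcp_pos': array([ 0.25569316, -0.62416053,  0.25242228]), 'orientation': array([-3.08084403e+00, -6.06619951e-01,  6.82607398e-04]), 'contact_force': array([ 0.53363011, -0.09248785, -0.60568653]), 'moment': array([-0.06294898, -0.00438041,  0.00457061]), 'gripper_force': 0.0, 'grip_width': 0.08528497245551887} 0.022
```

View pics/scene0.png

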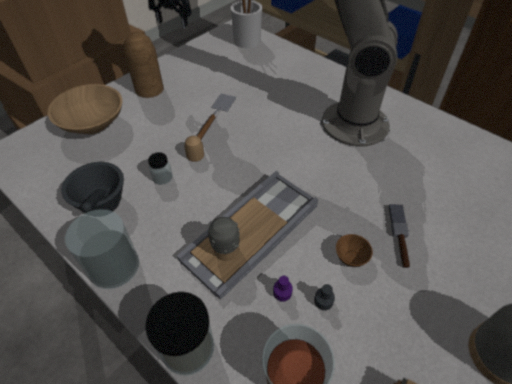

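View pics/top0.png

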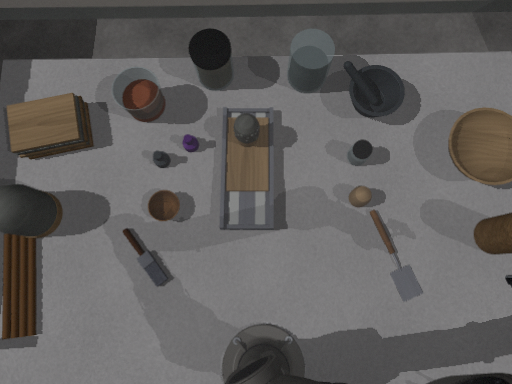

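Scene: the tray is at top (248,168) with the form at (246,127), and bare board is visible down to about row 190. Candidates for the weight are the dark one at top (162,159) / scene (324,297) and the purple one at top (190,143) / scene (283,288). Nothing else has that shape, so I choose the dark one. Next is a close crop to check that, plus measuring the edges.

```bash
cat > h.py <<'E'
from bench import r
import cv2,numpy as np
from scipy.spatial.transform import Rotation as R
def ray(c,uv):
    p=cv2.undistortPoints(np.array([[uv]],float),np.array(c["mtx"]),np.array(c["D"]))[0,0]
    M=cv2.Rodrigues(np.array(c["rvec"],float))[0];t=np.array(c["tvec"],float).ravel()
    return -M.T@t, M.T@np.array([p[0],p[1],1])
def onz(c,uv,z):
    o,d=ray(c,uv); return o+d*(z-o[2])/d[2]
def proj(c,P): return cv2.projectPoints(np.array(P,float).reshape(-1,3),np.array(c["rvec"],float),np.array(c["tvec"],float),np.array(c["mtx"]),np.array(c["D"]))[0].reshape(-1,2)
E
python3 - <<'E'
from h import *
a=cv2.imread("pics/top0.png");b=cv2.imread("pics/scene0.png")
A=cv2.resize(a[95:240,145:285],None,fx=4,fy=4,interpolation=cv2.INTER_CUBIC)
cv2.imwrite("pics/topc.png",cv2.convertScaleAbs(A,alpha=1.6))
B=cv2.resize(b[165:315,170:350],None,fx=4,fy=4,interpolation=cv2.INTER_CUBIC)
cv2.imwrite("pics/scenec.png",cv2.convertScaleAbs(B,alpha=1.6))
E
```

```text
(no output)
```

View pics/topc.png

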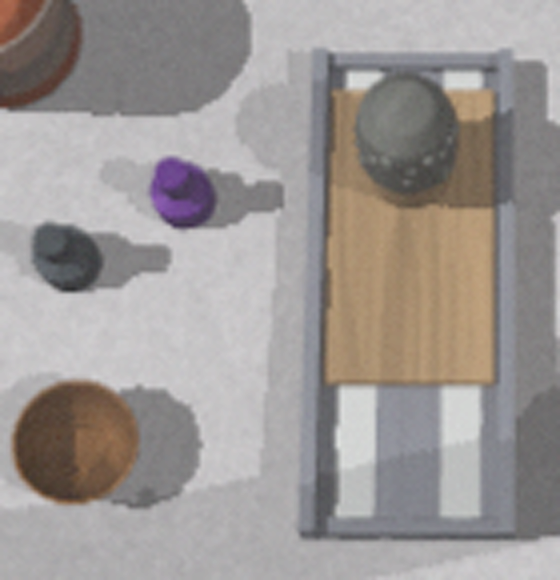

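View pics/scenec.png

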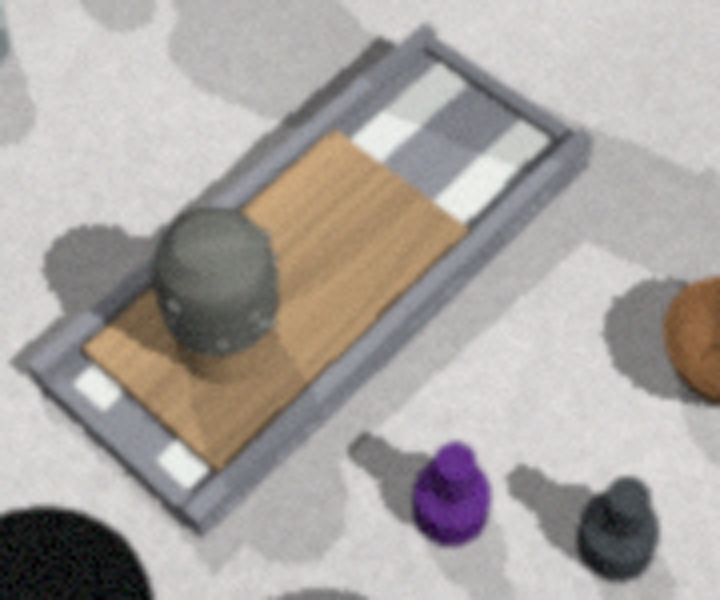

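The close crops confirm the dark steel weight at top crop (67,258), with the purple one separate. The board front corners show in both views, so I triangulate.

```bash
python3 - <<'E'
from h import *
ct,cs=r.camera_info("top"),r.camera_info("scene")
T=lambda x,y:(145+(x+.5)/4-.5,95+(y+.5)/4-.5); S=lambda x,y:(170+(x+.5)/4-.5,165+(y+.5)/4-.5)
def tri(a,b):
    o1,d1=ray(ct,a);o2,d2=ray(cs,b)
    A=np.stack([d1,-d2],1);s=np.linalg.lstsq(A,o2-o1,rcond=None)[0]
    p,q=o1+s[0]*d1,o2+s[1]*d2;return ((p+q)/2).round(4),round(1e3*np.linalg.norm(p-q),1)
for n,a,b in [("front+y",(324,384),(467,228)),("front-y",(496,383),(338,132)),("back+y",(332,90),(217,468)),("back-y",(491,91),(83,350)),
  ("wtop",(50,238),(632,488)),("purptop",(172,167),(456,452)),("stop+y in",(335,518),(555,142)),("tray corner front+y",(301,532),(588,140)),("traycornerfront-y",(516,532),(427,28)),("tray back+y",(314,52),(200,525)),("tray back-y",(513,52),(35,360))]:
    print(n,*tri(T(*a),S(*b)))
# masks for weight/bowl foot etc
print("foot centre z=.03",onz(ct,T(72,250+10),.02), onz(cs,S(618,540),.02))
print("form top",tri(T(407,115),S(215,240)))
c=r.camera_info("wrist");print(c["mtx"].round(0).tolist(),c["rvec"],c["tvec"])
M=cv2.Rodrigues(np.array(c["rvec"],float))[0];print("wrist cam pos",-M.T@np.ravel(c["tvec"]),r.get_obs()["tcp_pos"],R.from_rotvec(r.get_obs()["orientation"]).as_matrix().round(3), M.round(3))
E
```

```text
front+y [0.5087 0.1025 0.0322] 4.2
front-y [ 0.5056 -0.0249  0.0293] 3.2
back+y [0.7479 0.0975 0.0243] 2.4
back-y [ 0.746  -0.0286  0.0212] 2.4
wtop [0.6132 0.3045 0.0752] 0.9
purptop [0.6654 0.2146 0.0788] 2.0
stop+y in [0.4058 0.0972 0.0264] 1.5
tray corner front+y [0.3955 0.1198 0.0378] 2.2
traycornerfront-y [ 0.3912 -0.0372  0.0381] 2.6
tray back+y [0.7809 0.1135 0.0205] 0.8
tray back-y [ 0.7746 -0.0449  0.0272] 2.0
foot centre z=.03 [0.61226704 0.3013553  0.02      ] [0.6193488 0.3082503 0.02     ]
form top (array([0.6799, 0.0358, 0.1391]), np.float64(1.2))
[[332.0, 0.0, 258.0], [0.0, 332.0, 195.0], [0.0, 0.0, 1.0]] [-2.41684501  1.62021241  0.22440112] [-0.67404118 -0.03565722  0.37864738]
wrist cam pos [ 0.31820255 -0.5991695   0.37245111] [ 0.25569316 -0.62416053  0.25242228] [[ 0.925  0.379 -0.001]
 [ 0.379 -0.925  0.001]
 [-0.    -0.002 -1.   ]] [[ 0.38  -0.925 -0.003]
 [-0.891 -0.366  0.268]
 [-0.249 -0.099 -0.963]]
```

Tray yaw is about -0.018 rad, the board front edge is at x≈0.507 and the stop face at x≈0.405, so the drag is about 102 mm. The press point is about (0.547, 0.038, 0.030). The wrist camera sits on tool +x, so I turn the tool to put +x along world +y, away from the form.

step_arm(moves=[{"rz":-9.5,"gripper":-1},{"rz":-9.5,"gripper":-1},{"rz":-9.5,"gripper":-1},{"rz":-9.5,"gripper":-1},{"rz":-9.5,"gripper":-1},{"rz":-9.5,"gripper":-1},{"rz":-9.7,"gripper":-1}])

```text
invalid input at $.moves[0]: expected keys rx, ry, rz, dx, dy, dz, gripper
```

step_arm(moves=[{"dx":47.6,"dy":20},{"dx":47.6,"dy":20},{"dx":47.6,"dy":20},{"dx":47.6,"dy":20},{"dx":47.6,"dy":20},{"dx":47.6,"dy":20},{"dx":47.6,"dy":20},{"dx":47.6,"dy":20},{"dx":47.6,"dy":20},{"dx":47.6,"dy":20},{"dx":47.6,"dy":20},{"dx":47.6,"dy":20},{"dx":47.6,"dy":20},{"dx":47.6,"dy":20},{},{}])

```text
invalid input at $.moves[0]: expected keys rx, ry, rz, dx, dy, dz, gripper
```

step_arm(moves=[{"rx":0,"ry":0,"rz":-9.5,"dx":0,"dy":0,"dz":0,"gripper":-1},{"rx":0,"ry":0,"rz":-9.5,"dx":0,"dy":0,"dz":0,"gripper":-1},{"rx":0,"ry":0,"rz":-9.5,"dx":0,"dy":0,"dz":0,"gripper":-1},{"rx":0,"ry":0,"rz":-9.5,"dx":0,"dy":0,"dz":0,"gripper":-1},{"rx":0,"ry":0,"rz":-9.5,"dx":0,"dy":0,"dz":0,"gripper":-1},{"rx":0,"ry":0,"rz":-9.5,"dx":0,"dy":0,"dz":0,"gripper":-1},{"rx":0,"ry":0,"rz":-9.7,"dx":0,"dy":0,"dz":0,"gripper":-1}])

```text
clock: 0.98
tcp_pos: [0.2557, -0.6243, 0.2527]
orientation: [-2.234, -2.207, -0.001]
contact_force: [-0.4, 0.0, 1.0]
grip_width: -0.0004
gripper_force: 0.0
```

step_arm(moves=[{"rx":0,"ry":0,"rz":0,"dx":47.6,"dy":20,"dz":0,"gripper":-1},{"rx":0,"ry":0,"rz":0,"dx":47.6,"dy":20,"dz":0,"gripper":-1},{"rx":0,"ry":0,"rz":0,"dx":47.6,"dy":20,"dz":0,"gripper":-1},{"rx":0,"ry":0,"rz":0,"dx":47.6,"dy":20,"dz":0,"gripper":-1},{"rx":0,"ry":0,"rz":0,"dx":47.6,"dy":20,"dz":0,"gripper":-1},{"rx":0,"ry":0,"rz":0,"dx":47.6,"dy":20,"dz":0,"gripper":-1},{"rx":0,"ry":0,"rz":0,"dx":47.6,"dy":20,"dz":0,"gripper":-1},{"rx":0,"ry":0,"rz":0,"dx":47.6,"dy":20,"dz":0,"gripper":-1},{"rx":0,"ry":0,"rz":0,"dx":47.6,"dy":20,"dz":0,"gripper":-1},{"rx":0,"ry":0,"rz":0,"dx":47.6,"dy":20,"dz":0,"gripper":-1},{"rx":0,"ry":0,"rz":0,"dx":47.6,"dy":20,"dz":0,"gripper":-1},{"rx":0,"ry":0,"rz":0,"dx":47.6,"dy":20,"dz":0,"gripper":-1},{"rx":0,"ry":0,"rz":0,"dx":47.6,"dy":20,"dz":0,"gripper":-1},{"rx":0,"ry":0,"rz":0,"dx":47.6,"dy":20,"dz":0,"gripper":-1},{"rx":0,"ry":0,"rz":0,"dx":0,"dy":0,"dz":0,"gripper":-1},{"rx":0,"ry":0,"rz":0,"dx":0,"dy":0,"dz":0,"gripper":-1}])

```text
clock: 2.98
tcp_pos: [0.5473, 0.036, 0.2528]
orientation: [-2.241, -2.201, 0.002]
contact_force: [0.6, -0.8, -1.1]
grip_width: 0.0003
gripper_force: 0.0
```

step_arm(moves=[{"rx":0,"ry":0,"rz":0,"dx":0,"dy":0,"dz":50,"gripper":-1},{"rx":0,"ry":0,"rz":0,"dx":0,"dy":0,"dz":50,"gripper":-1},{"rx":0,"ry":0,"rz":0,"dx":0,"dy":0,"dz":50,"gripper":-1},{"rx":0,"ry":0,"rz":0,"dx":0,"dy":0,"dz":25,"gripper":-1},{"rx":0,"ry":0,"rz":0,"dx":0,"dy":0,"dz":10,"gripper":-1},{"rx":0,"ry":0,"rz":0,"dx":0,"dy":0,"dz":5,"gripper":-1},{"rx":0,"ry":0,"rz":0,"dx":0,"dy":0,"dz":0,"gripper":-1}])

```text
clock: 3.85
tcp_pos: [0.5483, 0.0362, 0.064]
orientation: [2.241, 2.2, 0.001]
contact_force: [0.0, -0.3, -0.2]
grip_width: -0.0
gripper_force: 0.0
```

```bash
python3 - <<'E'
from h import *
f=r.grab_frame("wrist");c=r.camera_info("wrist")
cv2.imwrite("pics/w1.png",cv2.convertScaleAbs(f,alpha=1.5))
print(r.get_obs()["tcp_pos"])
E
```

```text
[0.54847048 0.03642022 0.06430624]
```

View pics/w1.png

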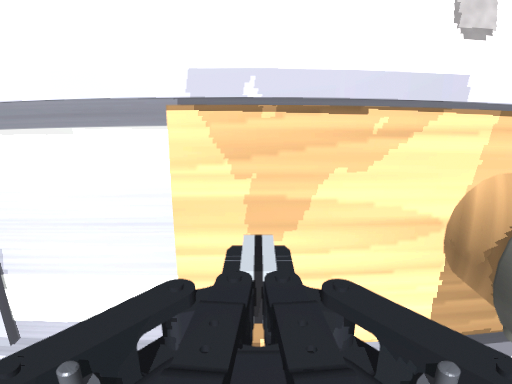

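The wrist view shows the closed fingers (col 259, row 240) above the bare strip. The board front edge is at col 172 and the form well away on the right at col 480. I now descend finely.

step_arm(moves=[{"rx":0,"ry":0,"rz":0,"dx":0,"dy":0,"dz":3,"gripper":-1},{"rx":0,"ry":0,"rz":0,"dx":0,"dy":0,"dz":3,"gripper":-1},{"rx":0,"ry":0,"rz":0,"dx":0,"dy":0,"dz":1,"gripper":-1},{"rx":0,"ry":0,"rz":0,"dx":0,"dy":0,"dz":0,"gripper":-1}])

```text
clock: 4.4
tcp_pos: [0.5477, 0.0367, 0.0562]
orientation: [-2.241, -2.202, 0.0]
contact_force: [-0.4, 0.3, 0.6]
grip_width: 0.0001
gripper_force: 0.0
```

step_arm(moves=[{"rx":0,"ry":0,"rz":0,"dx":0,"dy":0,"dz":1,"gripper":-1},{"rx":0,"ry":0,"rz":0,"dx":0,"dy":0,"dz":1,"gripper":-1},{"rx":0,"ry":0,"rz":0,"dx":0,"dy":0,"dz":0,"gripper":-1}])

```text
clock: 4.78
tcp_pos: [0.5477, 0.0366, 0.0542]
orientation: [-2.241, -2.202, 0.0]
contact_force: [0.8, 0.1, -0.0]
grip_width: -0.0002
gripper_force: 0.0
```

step_arm(moves=[{"rx":0,"ry":0,"rz":0,"dx":0,"dy":0,"dz":1,"gripper":-1},{"rx":0,"ry":0,"rz":0,"dx":0,"dy":0,"dz":0,"gripper":-1}])

```text
clock: 5.03
tcp_pos: [0.5478, 0.0367, 0.0539]
orientation: [2.241, 2.201, -0.0]
contact_force: [-2.3, -0.8, 7.2]
grip_width: 0.0002
gripper_force: 3.5
```

step_arm(moves=[{"rx":0,"ry":0,"rz":0,"dx":0,"dy":0,"dz":0.5,"gripper":-1},{"rx":0,"ry":0,"rz":0,"dx":0,"dy":0,"dz":0,"gripper":-1}])

```text
clock: 5.28
tcp_pos: [0.5478, 0.0367, 0.0539]
orientation: [2.241, 2.201, -0.001]
contact_force: [-3.3, -0.7, 11.4]
grip_width: -0.0
gripper_force: 5.8
```

step_arm(moves=[{"rx":0,"ry":0,"rz":0,"dx":0,"dy":-2,"dz":-0.09,"gripper":-1},{"rx":0,"ry":0,"rz":0,"dx":0,"dy":-3,"dz":-0.13,"gripper":-1},{"rx":0,"ry":0,"rz":0,"dx":0,"dy":-3,"dz":-0.13,"gripper":-1}])

```text
clock: 5.65
tcp_pos: [0.5418, 0.0372, 0.0542]
orientation: [2.24, 2.2, 0.006]
contact_force: [5.2, 0.3, 4.9]
grip_width: 0.0
gripper_force: 2.9
```

step_arm(moves=[{"rx":0,"ry":0,"rz":0,"dx":0,"dy":0,"dz":0.8,"gripper":-1},{"rx":0,"ry":0,"rz":0,"dx":0,"dy":0,"dz":0,"gripper":-1}])

```text
clock: 5.9
tcp_pos: [0.5416, 0.0372, 0.0541]
orientation: [2.239, 2.2, 0.005]
contact_force: [1.1, -1.5, 14.4]
grip_width: 0.0001
gripper_force: 7.4
```

step_arm(moves=[{"rx":0,"ry":0,"rz":0,"dx":0,"dy":-3,"dz":-0.13,"gripper":-1},{"rx":0,"ry":0,"rz":0,"dx":0,"dy":-3,"dz":-0.13,"gripper":-1},{"rx":0,"ry":0,"rz":0,"dx":0,"dy":-3,"dz":-0.13,"gripper":-1}])

```text
clock: 6.28
tcp_pos: [0.5342, 0.0377, 0.0545]
orientation: [2.239, 2.199, 0.01]
contact_force: [7.2, -0.7, 9.2]
grip_width: 0.0
gripper_force: 4.2
```

```bash
cat >> h.py <<'E'
def edge(img=None):
    "board front edge (row) in top view along columns 229..234 and 258..266; world x at z~.032"
    f=r.grab_frame("top") if img is None else img
    c=r.camera_info("top");out=[]
    for cs in (range(229,236),range(258,267)):
        hs=cv2.cvtColor(f,cv2.COLOR_BGR2HSV)[:,list(cs)]
        s=np.median(hs[165:228,:,1].astype(float),1)
        lo,hi=np.median(s[40:60]) if False else s.min(),np.median(s[:10]);m=(lo+hi)/2
        i=np.where(s>m)[0][-1];row=165+i+(s[i]-m)/(s[i]-s[i+1])
        out.append(onz(c,(np.mean(list(cs)),row),.031)[:2].round(4))
    return out
E
python3 - <<'E'
from h import *
print(edge(cv2.imread("pics/top0.png")),edge());o=r.get_obs();print(o["contact_force"],o["tcp_pos"])
E
```

```text
Traceback (most recent call last):
  File "h.py", line 19, in edge
    i=np.where(s>m)[0][-1];row=165+i+(s[i]-m)/(s[i]-s[i+1])
                                                    ~^^^^^
IndexError: index 63 is out of bounds for axis 0 with size 63
```

```bash
python3 - <<'E'
s=open("h.py").read();i=s.index("def edge")
s=s[:i]+'''def edge(img=None):
    "board front edge (world xy) from R-B in top view, two column bands"
    f=r.grab_frame("top") if img is None else img
    c=r.camera_info("top");out=[]
    for a,b in ((228,234),(260,267)):
        g=f[165:222,a:b].astype(float);s=np.median(g[...,2]-g[...,0],1);m=np.median(s[:8])/2
        i=np.where(s>m)[0][-1];row=165+i+(s[i]-m)/(s[i]-s[i+1])
        out.append(onz(c,((a+b-1)/2,row),.031)[:2].round(4).tolist())
    return out
'''
open("h.py","w").write(s)
E
python3 - <<'E'
from h import *
print(edge(cv2.imread("pics/top0.png")),edge());o=r.get_obs();print(o["contact_force"],o["tcp_pos"])
E
```

```text
[[0.5079, 0.0896], [0.506, -0.0091]] [[0.4972, 0.0896], [0.4806, -0.0086]]
[5.05657158 0.19119295 9.11988038] [0.53376653 0.03763573 0.05446703]
```

step_arm(moves=[{"rx":0,"ry":0,"rz":0,"dx":0,"dy":0,"dz":0.5,"gripper":-1},{"rx":0,"ry":0,"rz":0,"dx":0,"dy":-3,"dz":-0.13,"gripper":-1},{"rx":0,"ry":0,"rz":0,"dx":0,"dy":-3,"dz":-0.13,"gripper":-1},{"rx":0,"ry":0,"rz":0,"dx":0,"dy":-3,"dz":-0.13,"gripper":-1},{"rx":0,"ry":0,"rz":0,"dx":0,"dy":-3,"dz":-0.13,"gripper":-1},{"rx":0,"ry":0,"rz":0,"dx":0,"dy":-3,"dz":-0.13,"gripper":-1}])

```text
clock: 7.12
tcp_pos: [0.52, 0.0382, 0.0551]
orientation: [2.238, 2.198, 0.012]
contact_force: [7.3, -0.6, 11.1]
grip_width: -0.0
gripper_force: 5.4
```

```bash
python3 - <<'E'
from h import *
f=r.grab_frame("top");cv2.imwrite("pics/t2.png",cv2.convertScaleAbs(cv2.resize(f[95:240,190:310],None,fx=4,fy=4),alpha=1.5))
print(edge(f));o=r.get_obs();print(o["contact_force"],o["tcp_pos"])
E
```

```text
[[0.4842, 0.0896], [0.4554, -0.0081]]
[ 6.24287951  0.27289333 11.82500463] [0.51959667 0.0381553  0.05504553]
```

View pics/t2.png

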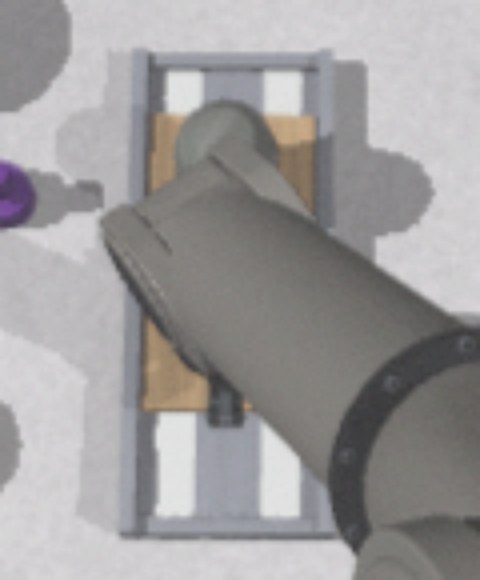

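The top view shows the board following, with its front edge at crop row 410 (x≈0.484). The right band is hidden by the arm, and the form looks unmoved relative to the board's back edge. I continue dragging.

step_arm(moves=[{"rx":0,"ry":0,"rz":0,"dx":0,"dy":-3,"dz":0.1,"gripper":-1},{"rx":0,"ry":0,"rz":0,"dx":0,"dy":-4,"dz":-0.15,"gripper":-1},{"rx":0,"ry":0,"rz":0,"dx":0,"dy":-4,"dz":-0.17,"gripper":-1},{"rx":0,"ry":0,"rz":0,"dx":0,"dy":-4,"dz":-0.17,"gripper":-1},{"rx":0,"ry":0,"rz":0,"dx":0,"dy":-4,"dz":-0.17,"gripper":-1},{"rx":0,"ry":0,"rz":0,"dx":0,"dy":-4,"dz":-0.17,"gripper":-1},{"rx":0,"ry":0,"rz":0,"dx":0,"dy":-3,"dz":-0.13,"gripper":-1}])

```text
clock: 8.05
tcp_pos: [0.4946, 0.0388, 0.0561]
orientation: [2.237, 2.198, 0.013]
contact_force: [8.0, -0.5, 12.2]
grip_width: 0.0002
gripper_force: 6.3
```

```bash
python3 - <<'E'
from h import *
print(edge());o=r.get_obs();print(o["contact_force"],o["tcp_pos"])
E
```

```text
[[0.4603, 0.0897], [0.4168, -0.0073]]
[ 6.90055406 -0.4529788  14.29405135] [0.49419326 0.03877127 0.0560938 ]
```

step_arm(moves=[{"rx":0,"ry":0,"rz":0,"dx":0,"dy":-4,"dz":-0.15,"gripper":-1},{"rx":0,"ry":0,"rz":0,"dx":0,"dy":-4,"dz":-0.17,"gripper":-1},{"rx":0,"ry":0,"rz":0,"dx":0,"dy":-4,"dz":-0.17,"gripper":-1},{"rx":0,"ry":0,"rz":0,"dx":0,"dy":-4,"dz":-0.17,"gripper":-1},{"rx":0,"ry":0,"rz":0,"dx":0,"dy":-4,"dz":-0.17,"gripper":-1},{"rx":0,"ry":0,"rz":0,"dx":0,"dy":-4,"dz":-0.17,"gripper":-1},{"rx":0,"ry":0,"rz":0,"dx":0,"dy":-4,"dz":-0.17,"gripper":-1},{"rx":0,"ry":0,"rz":0,"dx":0,"dy":-4,"dz":-0.17,"gripper":-1},{"rx":0,"ry":0,"rz":0,"dx":0,"dy":-4,"dz":-0.17,"gripper":-1}])

```text
clock: 9.22
tcp_pos: [0.459, 0.0396, 0.0576]
orientation: [2.237, 2.197, 0.015]
contact_force: [7.4, -0.5, 12.8]
grip_width: 0.0001
gripper_force: 7.0
```

```bash
python3 - <<'E'
from h import *
print(edge());o=r.get_obs();print(o["contact_force"],o["tcp_pos"])
E
```

```text
[[0.4242, 0.0898], [0.5707, -0.0103]]
[ 7.97594061 -0.40898242 15.57635296] [0.45852848 0.03961698 0.05764329]
```

step_arm(moves=[{"rx":0,"ry":0,"rz":0,"dx":0,"dy":-3,"dz":-0.15,"gripper":-1},{"rx":0,"ry":0,"rz":0,"dx":0,"dy":-3,"dz":-0.13,"gripper":-1},{"rx":0,"ry":0,"rz":0,"dx":0,"dy":-3,"dz":-0.13,"gripper":-1},{"rx":0,"ry":0,"rz":0,"dx":0,"dy":-2,"dz":-0.09,"gripper":-1},{"rx":0,"ry":0,"rz":0,"dx":0,"dy":-1,"dz":-0.04,"gripper":-1}])

```text
clock: 9.9
tcp_pos: [0.4472, 0.0399, 0.0581]
orientation: [2.237, 2.198, 0.015]
contact_force: [7.9, -0.6, 13.3]
grip_width: -0.0
gripper_force: 7.1
```

step_arm(moves=[{"rx":0,"ry":0,"rz":0,"dx":0,"dy":-1,"dz":-0.04,"gripper":-1},{"rx":0,"ry":0,"rz":0,"dx":0,"dy":-1,"dz":-0.04,"gripper":-1}])

```text
clock: 10.15
tcp_pos: [0.4453, 0.0399, 0.0582]
orientation: [2.237, 2.197, 0.015]
contact_force: [8.7, -0.6, 13.1]
grip_width: -0.0
gripper_force: 7.2
```

step_arm(moves=[{"rx":0,"ry":0,"rz":0,"dx":0,"dy":-1,"dz":-0.04,"gripper":-1},{"rx":0,"ry":0,"rz":0,"dx":0,"dy":-1,"dz":-0.04,"gripper":-1}])

```text
clock: 10.4
tcp_pos: [0.4433, 0.04, 0.0583]
orientation: [2.237, 2.197, 0.015]
contact_force: [8.2, 0.3, 14.0]
grip_width: 0.0
gripper_force: 7.2
```

```bash
python3 - <<'E'
from h import *
f=r.grab_frame("top");print(edge(f));o=r.get_obs();print(o["contact_force"],o["tcp_pos"])
print(proj(r.camera_info("top"),[.406,.09,.035]))
E
```

```text
Traceback (most recent call last):
  File "h.py", line 17, in edge
    i=np.where(s>m)[0][-1];row=165+i+(s[i]-m)/(s[i]-s[i+1])
                                                    ~^^^^^
IndexError: index 57 is out of bounds for axis 0 with size 57
```

step_arm(moves=[{"rx":0,"ry":0,"rz":0,"dx":0,"dy":-1,"dz":-0.04,"gripper":-1},{"rx":0,"ry":0,"rz":0,"dx":0,"dy":-1,"dz":-0.04,"gripper":-1}])

```text
clock: 10.7
tcp_pos: [0.4413, 0.04, 0.0584]
orientation: [2.237, 2.197, 0.015]
contact_force: [8.4, 0.4, 15.0]
grip_width: 0.0005
gripper_force: 7.3
```

step_arm(moves=[{"rx":0,"ry":0,"rz":0,"dx":0,"dy":-1,"dz":-0.04,"gripper":-1},{"rx":0,"ry":0,"rz":0,"dx":0,"dy":-1,"dz":-0.04,"gripper":-1}])

```text
clock: 10.95
tcp_pos: [0.4393, 0.04, 0.0585]
orientation: [2.237, 2.197, 0.015]
contact_force: [9.5, -0.5, 14.0]
grip_width: 0.0001
gripper_force: 7.3
```

```bash
python3 - <<'E'
from h import *
f=r.grab_frame("top");o=r.get_obs();print(o["contact_force"],o["tcp_pos"])
g=f[:,228:234].astype(float);print(np.median(g[...,2]-g[...,0],1)[205:240]);print(np.median(g[...,1],1)[205:240])
g=cv2.imread("pics/top0.png")[:,228:234].astype(float);print(np.median(g[...,1],1)[205:240])
print([(x,proj(r.camera_info("top"),[x,.09,.034])[0].round(1)) for x in(.400,.405,.41)])
E
```

```text
[ 8.19112779 -0.7228795  15.06619763] [0.439214   0.04006471 0.05845968]
[ 4.   4.   4.   3.5  3.   3.5  3.   3.   3.   4.5 18.  29.  31.  31.5
 32.  33.  34.  36.  30.5  2.5 -6.  -7.  -7.  -5.5 -2.   0.   0.   0.
  0.   0.   0.   0.   0.   0.   0. ]
[ 83.   82.5  82.   81.   74.   78.   71.5  67.5  67.   67.   71.5  82.5
  88.   88.5  88.   91.5  93.   98.5  86.5  96.  103.  102.  102.   83.5
  75.5 121.  134.  133.5 134.5 135.5 135.  134.5 136.  135.  135. ]
[134.  132.  132.5 132.  131.5 132.  131.5 122.5 119.  118.  118.  118.
 118.  118.5 119.  118.  118.  118.5 119.   95.5  84.   82.5  82.   66.5
  60.5  97.5 107.  106.5 107.5 109.  108.  108.  108.5 107.5 108. ]
[(0.4, array([230.4, 225.9])), (0.405, array([230.4, 224.2])), (0.41, array([230.4, 222.5]))]
```

step_arm(moves=[{"rx":0,"ry":0,"rz":0,"dx":0,"dy":-1,"dz":-0.04,"gripper":-1},{"rx":0,"ry":0,"rz":0,"dx":0,"dy":-1,"dz":-0.04,"gripper":-1}])

```text
clock: 11.25
tcp_pos: [0.4377, 0.0401, 0.0586]
orientation: [2.237, 2.197, 0.016]
contact_force: [9.5, -0.3, 12.9]
grip_width: 0.0002
gripper_force: 6.7
```

step_arm(moves=[{"rx":0,"ry":0,"rz":0,"dx":0,"dy":-1,"dz":-0.04,"gripper":-1},{"rx":0,"ry":0,"rz":0,"dx":0,"dy":-1,"dz":-0.04,"gripper":-1}])

```text
clock: 11.5
tcp_pos: [0.4357, 0.0402, 0.0586]
orientation: [2.237, 2.197, 0.016]
contact_force: [9.0, -0.5, 14.4]
grip_width: -0.0
gripper_force: 7.1
```

```bash
python3 - <<'E'
from h import *
f=r.grab_frame("top");o=r.get_obs();print(o["contact_force"],o["tcp_pos"])
g=f[:,228:234].astype(float);print(np.median(g[...,2]-g[...,0],1)[219:231])
# back edge of the board in the top view, right part
g=f[:,230:236].astype(float);print(np.median(g[...,2]-g[...,0],1)[110:160])
cv2.imwrite("pics/t3.png",f)
E
```

```text
[10.44569337  0.06177885 13.68324723] [0.43562063 0.04020278 0.05863886]
[32.  32.5 32.5 33.5 32.5  8.5 -5.5 -7.5 -7.  -5.  -2.5  0.5]
[-6.  -5.  -3.  -1.  -1.  -1.  -1.5 -1.  -1.  -1.  -1.  -1.  -1.  -0.5
 -1.  -1.   0.  -0.5 -0.5  0.  -1.  -1.   0.  -0.5  0.   0.  -1.  -1.
  0.  -0.5  0.  -1.   0.   0.  -1.  -0.5 -1.  12.  30.  35.5 33.5 32.
 32.  31.5 30.5 29.5 27.5 20.5 18.  12.5]
```

step_arm(moves=[{"rx":0,"ry":0,"rz":0,"dx":0,"dy":0,"dz":0.3,"gripper":-1},{"rx":0,"ry":0,"rz":0,"dx":0,"dy":-1,"dz":-0.04,"gripper":-1},{"rx":0,"ry":0,"rz":0,"dx":0,"dy":-1,"dz":-0.04,"gripper":-1},{"rx":0,"ry":0,"rz":0,"dx":0,"dy":-1,"dz":-0.04,"gripper":-1},{"rx":0,"ry":0,"rz":0,"dx":0,"dy":-1,"dz":-0.04,"gripper":-1}])

```text
clock: 12.18
tcp_pos: [0.4324, 0.0404, 0.0588]
orientation: [2.237, 2.197, 0.018]
contact_force: [9.9, -0.8, 14.7]
grip_width: -0.0
gripper_force: 7.5
```

```bash
python3 - <<'E'
from h import *
f=r.grab_frame("top");o=r.get_obs();print(o["contact_force"],o["tcp_pos"])
g=f[:,228:234].astype(float);print(np.median(g[...,2]-g[...,0],1)[219:231])
g=f[:,230:236].astype(float);print(np.median(g[...,2]-g[...,0],1)[144:152])
E
```

```text
[11.37531349 -0.53970804 15.51284008] [0.43239868 0.04043045 0.05878263]
[21.5 30.5 32.  32.5 31.   7.  -6.  -7.  -7.  -5.  -2.   0. ]
[-0.5  0.  -1.  11.5 30.  34.5 33.5 32.5]
```

The board no longer moves while the fingers slip over it, so it is against the stop. I lift off, open the fingers and hover near the weight.

step_arm(moves=[{"rx":0,"ry":0,"rz":0,"dx":0,"dy":0,"dz":-3,"gripper":-1},{"rx":0,"ry":0,"rz":0,"dx":0,"dy":0,"dz":-45,"gripper":-1},{"rx":0,"ry":0,"rz":0,"dx":0,"dy":0,"dz":-50,"gripper":-1},{"rx":0,"ry":0,"rz":0,"dx":0,"dy":0,"dz":-50,"gripper":-1},{"rx":0,"ry":0,"rz":0,"dx":39.5,"dy":29.5,"dz":0,"gripper":0.2},{"rx":0,"ry":0,"rz":0,"dx":39.5,"dy":29.5,"dz":0,"gripper":0.2},{"rx":0,"ry":0,"rz":0,"dx":39.5,"dy":29.5,"dz":0,"gripper":0.2},{"rx":0,"ry":0,"rz":0,"dx":39.5,"dy":29.5,"dz":0,"gripper":0.2},{"rx":0,"ry":0,"rz":0,"dx":39.5,"dy":29.5,"dz":0,"gripper":0.2},{"rx":0,"ry":0,"rz":0,"dx":39.5,"dy":29.5,"dz":0,"gripper":0.2},{"rx":0,"ry":0,"rz":0,"dx":0,"dy":0,"dz":0,"gripper":0.2},{"rx":0,"ry":0,"rz":0,"dx":0,"dy":0,"dz":0,"gripper":0.2}])

```text
clock: 13.72
tcp_pos: [0.6055, 0.2717, 0.2026]
orientation: [-2.24, -2.201, 0.006]
contact_force: [0.2, -0.6, 0.1]
grip_width: 0.0513
gripper_force: 0.0
```

```bash
python3 - <<'E'
from h import *
o=r.get_obs();c=r.camera_info("wrist");f=r.grab_frame("wrist");t=r.grab_frame("top")
W=cv2.convertScaleAbs(f,alpha=1.3);cv2.imwrite("pics/w3raw.png",f)
T=cv2.convertScaleAbs(cv2.resize(t[95:240,200:300],None,fx=2.65,fy=2.65,interpolation=cv2.INTER_CUBIC),alpha=1.5)[:384]
cv2.imwrite("pics/w3.png",np.hstack([W,T]));cv2.imwrite("pics/t4raw.png",t)
print(o["tcp_pos"],o["orientation"],o["contact_force"],o["grip_width"])
for n,P in(("grip top",[.6132,.3045,.07]),("foot",[.6132,.3045,.03])):print(n,proj(c,P))
import pickle;pickle.dump(c,open("c3.pkl","wb"))
for a,b in((228,234),(260,267)):
    g=t[:,a:b].astype(float);print(np.median(g[...,2]-g[...,0],1)[219:229])
E
```

```text
[0.60552833 0.27174402 0.20261414] [-2.24002383 -2.20147077  0.00603571] [ 0.19073931 -0.6412334   0.09315745] 0.051339965961097335
grip top [[268.30652606 149.587701  ]]
foot [[267.03554807 143.31910304]]
[3.  4.  3.5 4.5 4.  4.  4.  5.  5.  5. ]
[4. 4. 5. 5. 5. 5. 5. 5. 5. 5.]
```

View pics/w3.png

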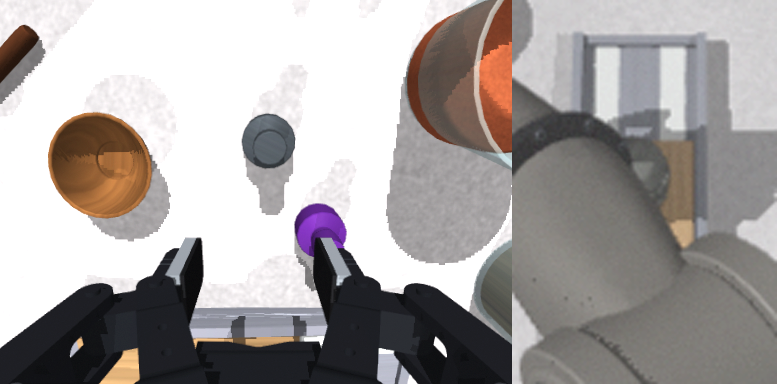

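The wrist view shows the dark weight with its grip top at about (270,149) and its foot at (268,141). The purple look-alike is at (320,232), beside the finger in the picture. The arm hides the board front in the top view.

```bash
python3 - <<'E'
from h import *
import pickle
c=pickle.load(open("c3.pkl","rb"));f=cv2.imread("pics/w3raw.png")
h=cv2.cvtColor(f,cv2.COLOR_BGR2GRAY);m=(h<110).astype(np.uint8)[95:185,225:312]
n,l,s,ce=cv2.connectedComponentsWithStats(m);i=1+np.argmax(s[1:,4]);print(s[i],ce[i]+[225,95])
print(onz(c,(270,149),.07),onz(c,(268.5,140.5),.02),onz(c,(268.5,140.5),.03))
E
```

```text
[  17   19   53   55 2302] [268.09470026 141.1785404 ]
[0.61449285 0.30492851 0.07      ] [0.61478263 0.30583588 0.02      ] [0.61450813 0.30694798 0.03      ]
```

step_arm(moves=[{"rx":0,"ry":0,"rz":0,"dx":33.6,"dy":8.4,"dz":0,"gripper":0.2},{"rx":0,"ry":0,"rz":0,"dx":0,"dy":0,"dz":40,"gripper":0.2},{"rx":0,"ry":0,"rz":0,"dx":0,"dy":0,"dz":40,"gripper":0.2},{"rx":0,"ry":0,"rz":0,"dx":0,"dy":0,"dz":40,"gripper":0.2},{"rx":0,"ry":0,"rz":0,"dx":0,"dy":0,"dz":24,"gripper":0.2},{"rx":0,"ry":0,"rz":0,"dx":0,"dy":0,"dz":0,"gripper":0.2},{"rx":0,"ry":0,"rz":0,"dx":0,"dy":0,"dz":0,"gripper":0.2}])

```text
clock: 14.7
tcp_pos: [0.6169, 0.3066, 0.0619]
orientation: [2.241, 2.201, 0.004]
contact_force: [0.2, 0.0, 0.7]
grip_width: 0.0513
gripper_force: 0.0
```

step_arm(moves=[{"rx":0,"ry":0,"rz":0,"dx":0,"dy":0,"dz":0,"gripper":-1},{"rx":0,"ry":0,"rz":0,"dx":0,"dy":0,"dz":0,"gripper":-1},{"rx":0,"ry":0,"rz":0,"dx":0,"dy":0,"dz":0,"gripper":-1},{"rx":0,"ry":0,"rz":0,"dx":0,"dy":0,"dz":0,"gripper":-1}], grip_force=40)

```text
clock: 15.2
tcp_pos: [0.6164, 0.3068, 0.0617]
orientation: [2.241, 2.201, 0.003]
contact_force: [-2.5, -1.2, 5.9]
grip_width: 0.0249
gripper_force: 39.1
```

step_arm(moves=[{"rx":0,"ry":0,"rz":0,"dx":0,"dy":0,"dz":-5,"gripper":-1},{"rx":0,"ry":0,"rz":0,"dx":0,"dy":0,"dz":-30,"gripper":-1},{"rx":0,"ry":0,"rz":0,"dx":0,"dy":0,"dz":-40,"gripper":-1},{"rx":0,"ry":0,"rz":0,"dx":0,"dy":0,"dz":-40,"gripper":-1},{"rx":0,"ry":0,"rz":0,"dx":0,"dy":0,"dz":-25,"gripper":-1},{"rx":0,"ry":0,"rz":0,"dx":0,"dy":0,"dz":0,"gripper":-1}])

```text
clock: 15.95
tcp_pos: [0.6168, 0.3066, 0.202]
orientation: [2.241, 2.2, 0.005]
contact_force: [0.5, -0.4, -3.8]
grip_width: 0.0249
gripper_force: 40.2
```

step_arm(moves=[{"rx":0,"ry":0,"rz":0,"dx":-33.7,"dy":-20.3,"dz":0,"gripper":-1},{"rx":0,"ry":0,"rz":0,"dx":-33.7,"dy":-20.3,"dz":0,"gripper":-1},{"rx":0,"ry":0,"rz":0,"dx":-33.7,"dy":-20.3,"dz":0,"gripper":-1},{"rx":0,"ry":0,"rz":0,"dx":-33.7,"dy":-20.3,"dz":0,"gripper":-1},{"rx":0,"ry":0,"rz":0,"dx":-33.7,"dy":-20.3,"dz":0,"gripper":-1},{"rx":0,"ry":0,"rz":0,"dx":-33.7,"dy":-20.3,"dz":0,"gripper":-1},{"rx":0,"ry":0,"rz":0,"dx":-33.7,"dy":-20.3,"dz":0,"gripper":-1},{"rx":0,"ry":0,"rz":0,"dx":-33.8,"dy":-20.6,"dz":0,"gripper":-1},{"rx":2.5,"ry":0,"rz":0,"dx":0,"dy":0,"dz":0,"gripper":-1},{"rx":0,"ry":0,"rz":0,"dx":0,"dy":0,"dz":0,"gripper":-1},{"rx":0,"ry":0,"rz":0,"dx":0,"dy":0,"dz":0,"gripper":-1}])

```text
clock: 17.32
tcp_pos: [0.4481, 0.0397, 0.1994]
orientation: [-2.217, -2.18, 0.048]
contact_force: [-0.5, 0.1, -3.4]
grip_width: 0.0248
gripper_force: 40.5
```

```bash
python3 - <<'E'
from h import *
import pickle
o=r.get_obs();c=r.camera_info("wrist");f=r.grab_frame("wrist");s=r.grab_frame("scene")
cv2.imwrite("pics/w5raw.png",f);pickle.dump(c,open("c5.pkl","wb"));cv2.imwrite("pics/s5raw.png",s)
S=cv2.resize(s[165:295,180:320],(414,384),interpolation=cv2.INTER_CUBIC)[:,:286]
cv2.imwrite("pics/w5.png",np.hstack([f,cv2.convertScaleAbs(S,alpha=1.4)]))
print(o["tcp_pos"],o["contact_force"],o["grip_width"],R.from_rotvec(o["orientation"]).as_matrix().round(3))
E
```

```text
[0.44813343 0.03974304 0.19943101] [-0.54356788  0.09490638 -3.41176432] 0.0247700494965392 [[ 0.017  0.999 -0.044]
 [ 1.    -0.017  0.001]
 [ 0.    -0.044 -0.999]]
```

View pics/w5.png

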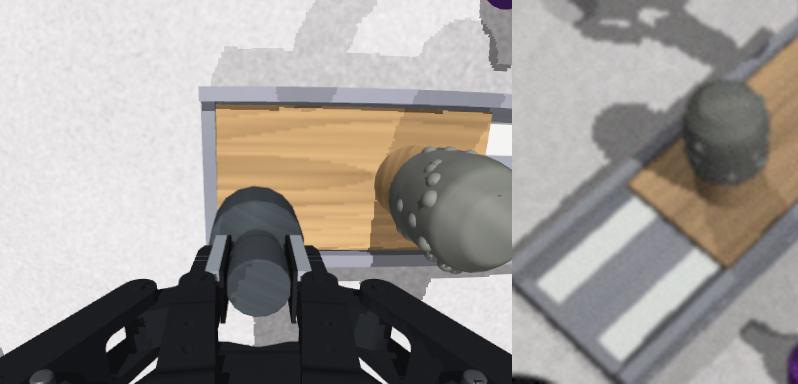

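The wrist view shows the board tight against the front stop (col ~215), board edges at rows 107 and 250, the weight held upright and the form clear. I compute the target from these edges.

```bash
python3 - <<'E'
from h import *
import pickle
c=pickle.load(open("c5.pkl","rb"));f=cv2.imread("pics/w5raw.png").astype(float)
d=f[...,2]-f[...,0]
print("row150",d[150,208:224].astype(int),"row125",d[125,208:224].astype(int))
print("col235",d[100:114,235].astype(int),"col330",d[100:114,330].astype(int),d[240:258,330].astype(int))
zs=lambda x:.0364-(x-.446)*.0437
def P(uv):
    x=.45
    for _ in range(5):p=onz(c,uv,zs(x));x=p[0]
    return p.round(4)
for n,uv in(("front130",(216,130)),("front180",(216,180)),("+y 235",(235,107.5)),("+y 330",(330,107.5)),("-y 330",(330,250))):print(n,P(uv))
E
```

```text
row150 [-16 -16 -15 -16 -16 -16 -16  -9  54  92  92  93  92  92  92  92] row125 [-14 -14 -14 -15 -13 -12 -11  17  78  91  90  90  89  90  91  90]
col235 [-13 -12 -10  -7  19  59  58  59  57  63  92  92  90  89] col330 [-14 -15 -13  -7  -7   0  42  58  59  88  93  93  93  94] [ 95  94  94  95  94  94  93  83  84  82  -6 -12 -12 -13 -14 -13 -14 -14]
front130 [0.4062 0.0861 0.0381]
front180 [0.4041 0.0429 0.0382]
+y 235 [0.4228 0.1043 0.0374]
+y 330 [0.5017 0.1033 0.034 ]
-y 330 [ 0.5068 -0.0256  0.0337]
```

step_arm(moves=[{"rx":0,"ry":0,"rz":0,"dx":0,"dy":1.3,"dz":30,"gripper":-1},{"rx":0,"ry":0,"rz":0,"dx":0,"dy":1.3,"dz":30,"gripper":-1},{"rx":0,"ry":0,"rz":0,"dx":0,"dy":0.9,"dz":20,"gripper":-1},{"rx":0,"ry":0,"rz":0,"dx":0,"dy":0.5,"dz":12,"gripper":-1},{"rx":0,"ry":0,"rz":0,"dx":0,"dy":0,"dz":0,"gripper":-1},{"rx":0,"ry":0,"rz":0,"dx":0,"dy":0,"dz":0,"gripper":-1}])

```text
clock: 18.18
tcp_pos: [0.4491, 0.0396, 0.1087]
orientation: [-2.219, -2.18, 0.046]
contact_force: [0.2, 1.1, -4.1]
grip_width: 0.0246
gripper_force: 40.5
```

step_arm(moves=[{"rx":0,"ry":0,"rz":0,"dx":0,"dy":0.1,"dz":2,"gripper":-1},{"rx":0,"ry":0,"rz":0,"dx":0,"dy":0.1,"dz":2,"gripper":-1},{"rx":0,"ry":0,"rz":0,"dx":0,"dy":0,"dz":1,"gripper":-1},{"rx":0,"ry":0,"rz":0,"dx":0,"dy":0,"dz":0,"gripper":-1}])

```text
clock: 18.68
tcp_pos: [0.4484, 0.0393, 0.103]
orientation: [-2.219, -2.179, 0.048]
contact_force: [0.3, 0.7, -4.4]
grip_width: 0.025
gripper_force: 40.5
```

step_arm(moves=[{"rx":0,"ry":0,"rz":0,"dx":0,"dy":0,"dz":1,"gripper":-1},{"rx":0,"ry":0,"rz":0,"dx":0,"dy":0,"dz":1,"gripper":-1},{"rx":0,"ry":0,"rz":0,"dx":0,"dy":0,"dz":1,"gripper":-1},{"rx":0,"ry":0,"rz":0,"dx":0,"dy":0,"dz":0,"gripper":-1}])

```text
clock: 19.18
tcp_pos: [0.4483, 0.0393, 0.1]
orientation: [-2.219, -2.179, 0.048]
contact_force: [-0.3, -0.2, -3.3]
grip_width: 0.0246
gripper_force: 40.5
```

step_arm(moves=[{"rx":0,"ry":0,"rz":0,"dx":0,"dy":0,"dz":1,"gripper":-1},{"rx":0,"ry":0,"rz":0,"dx":0,"dy":0,"dz":0,"gripper":-1}])

```text
clock: 19.42
tcp_pos: [0.4482, 0.0393, 0.099]
orientation: [-2.219, -2.179, 0.048]
contact_force: [0.8, 0.1, -3.3]
grip_width: 0.0247
gripper_force: 40.5
```

step_arm(moves=[{"rx":0,"ry":0,"rz":0,"dx":0,"dy":0,"dz":0.8,"gripper":-1},{"rx":0,"ry":0,"rz":0,"dx":0,"dy":0,"dz":0,"gripper":-1}])

```text
clock: 19.68
tcp_pos: [0.4482, 0.0393, 0.0982]
orientation: [-2.219, -2.179, 0.048]
contact_force: [0.2, 0.1, -4.5]
grip_width: 0.0247
gripper_force: 40.5
```

step_arm(moves=[{"rx":0,"ry":0,"rz":0,"dx":0,"dy":0,"dz":0.5,"gripper":-1},{"rx":0,"ry":0,"rz":0,"dx":0,"dy":0,"dz":0,"gripper":-1}])

```text
clock: 19.92
tcp_pos: [0.4483, 0.0394, 0.0979]
orientation: [-2.219, -2.18, 0.048]
contact_force: [-0.4, -0.5, -1.5]
grip_width: 0.0246
gripper_force: 40.7
```

step_arm(moves=[{"rx":0,"ry":0,"rz":0,"dx":0,"dy":0,"dz":0.2,"gripper":-1},{"rx":0,"ry":0,"rz":0,"dx":0,"dy":0,"dz":0,"gripper":-1},{"rx":0,"ry":0,"rz":0,"dx":0,"dy":0,"dz":0,"gripper":0.1},{"rx":0,"ry":0,"rz":0,"dx":0,"dy":0,"dz":0,"gripper":0.1},{"rx":0,"ry":0,"rz":0,"dx":0,"dy":0,"dz":0,"gripper":0.1},{"rx":0,"ry":0,"rz":0,"dx":0,"dy":0,"dz":0,"gripper":0.1}])

```text
clock: 20.68
tcp_pos: [0.4483, 0.0393, 0.0976]
orientation: [-2.219, -2.18, 0.047]
contact_force: [0.1, 1.0, -0.1]
grip_width: 0.0468
gripper_force: 0.0
```

step_arm(moves=[{"rx":0,"ry":0,"rz":0,"dx":0,"dy":0,"dz":-10,"gripper":0.1},{"rx":0,"ry":0,"rz":0,"dx":0,"dy":0,"dz":-20,"gripper":0.1},{"rx":0,"ry":0,"rz":0,"dx":0,"dy":0,"dz":-40,"gripper":0.1},{"rx":0,"ry":0,"rz":0,"dx":0,"dy":0,"dz":-50,"gripper":0.1},{"rx":0,"ry":0,"rz":0,"dx":-50,"dy":0,"dz":0,"gripper":0.1},{"rx":0,"ry":0,"rz":0,"dx":-50,"dy":0,"dz":0,"gripper":0.1},{"rx":0,"ry":0,"rz":0,"dx":-50,"dy":0,"dz":0,"gripper":0.1},{"rx":0,"ry":0,"rz":0,"dx":-50,"dy":0,"dz":0,"gripper":0.1},{"rx":0,"ry":0,"rz":0,"dx":-50,"dy":0,"dz":0,"gripper":0.1},{"rx":0,"ry":0,"rz":0,"dx":-50,"dy":0,"dz":0,"gripper":0.1},{"rx":0,"ry":0,"rz":0,"dx":-50,"dy":0,"dz":0,"gripper":0.1},{"rx":0,"ry":0,"rz":0,"dx":0,"dy":0,"dz":0,"gripper":0.1},{"rx":0,"ry":0,"rz":0,"dx":0,"dy":0,"dz":0,"gripper":0.1}])

```text
clock: 22.3
tcp_pos: [0.4473, -0.3099, 0.2178]
orientation: [-2.218, -2.18, 0.046]
contact_force: [-0.6, 0.4, 0.7]
grip_width: 0.0469
gripper_force: 0.0
```

```bash
python3 - <<'E'
from h import *
t=r.grab_frame("top");s=r.grab_frame("scene");cv2.imwrite("pics/t6raw.png",t)
A=cv2.resize(t[95:240,200:300],None,fx=3.5,fy=3.5,interpolation=cv2.INTER_CUBIC)
B=cv2.resize(s[165:310,200:325],None,fx=3.5,fy=3.5,interpolation=cv2.INTER_CUBIC)
cv2.imwrite("pics/end.png",cv2.convertScaleAbs(np.hstack([A[:507],B[:507]]),alpha=1.5))
print(r.get_obs()["tcp_pos"],r.get_obs()["contact_force"])
for a,b in((228,234),(260,267)):
    g=t[:,a:b].astype(float);print(np.median(g[...,2]-g[...,0],1)[219:229])
# expected end pixel positions if perfect
print(proj(r.camera_info("top"),[[.4455,.04,.0364],[.4455,.04,.106]]))
E
```

```text
[ 0.44763084 -0.30907443  0.21779087] [0.26657377 0.14738652 0.20658971]
[35.5 35.  35.5 35.  31.5  7.5 -4.  -7.  -6.  -4.5]
[39. 38. 39. 39. 39. 16. -2. -5. -6. -4.]
[[246.9917071  210.28098832]
 [246.07268893 206.55404389]]
```

View pics/end.png

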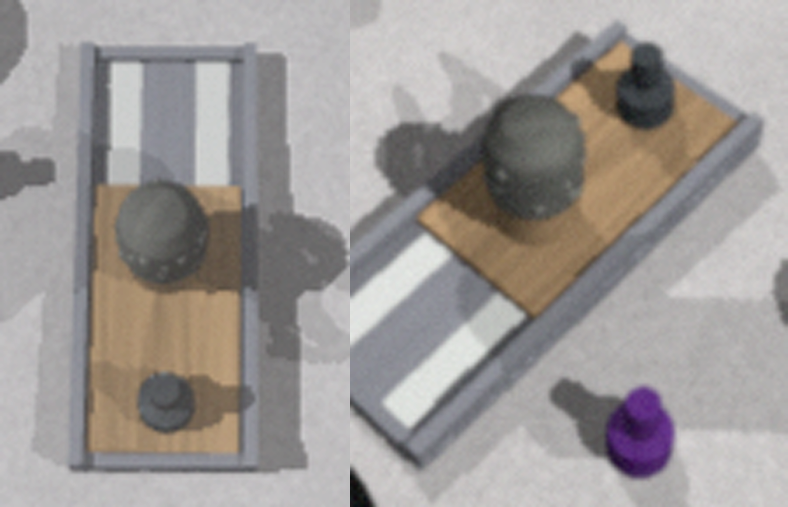

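The final views show the board flush with the front stop, with its front edge at row ~224 on both sides. The weight stands upright mid-strip at about top (247,210), the form is in place, and the arm is clear.

```bash
python3 -c "
from bench import r
print(r.hand_in())"
```

```text
the job is handed in; nothing more can be done
None
```

The board is home against the front stop and the steel weight stands upright on the middle of the bare strip. The form was not touched, every press I read stayed under 16 N, and I handed the job in at about 22.4 s; no verdict was shown.

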